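# Hang up the hex driver, then present the headshell over its tray pocket

## Robot

A 6-joint arm with a two-finger parallel gripper is mounted at the origin on the work surface. World frame = base frame: x ahead of the robot, y to its left, z up, the work surface at z = 0. Lengths are in m, angles in rad, forces in N, time in s.
With the tool pointing down it reaches from about 0.35 to 0.85 m from the base axis. Payload 8.1 kg.
Tool frame: the origin (TCP) lies on the centre line of the jaws, within the pads' length; the fingertips stand 17 mm ahead of it and the grasp point (between the pads) lies 2 mm behind it; z points along the fingers, y is the line along which they close (so a half turn about z gives the same grasp; the last joint's range is limited). The gripper opens to 93 mm and grips with 3 to 60 N. Pads are 15 mm wide; open, the fingers measure 128 mm over their backs; the gripper's body (75 mm by 188 mm) begins 65 mm behind the grasp point.
Start: joints at [-1.362, 0.13, 1.488, -0, 1.523, -0.085], TCP at [0.174, -0.574, 0.236] pointing down, gripper open.
Joint ranges: [-2.96, 2.96], [-0.89, 2.26], [0.02, 2.5], [-1.34, 4.48], [0, 2.73], [-2.66, 2.66]. Speed limits (rad/s): [2.39, 2.39, 2.79, 3.14, 3.14, 3.14].

## Interface

Orientations are given as a rotation vector (axis times angle).
In Python, from plant import telemetry, viewer, order gives the robot as it stands.
- The arm moves only by the tool send_rows, never from a script. Its argument "plan" is a list that holds one entry, the list of rows, each a list of 5 numbers: the closure, from -1 (fully open) to 1 (shut), then the shift along the world's x, y, z normalised to -1 to 1, where 1 is 0.2 m, then the turn about the world's z normalised to -1 to 1, where 1 is 60 degrees. A call has 1 to 20 rows; each row is the pose to reach, as a shift and turn from the pose commanded when the call began; what a row does not reach only later rows make up. A row lasts 1/12 s, in which the tool goes at most 41.7 mm and 7.16 degrees, less where a joint would pass 70% of its speed; a pose out of reach is approached as far as the arm can. A call with a number of a shift or a turn outside -1 to 1 is refused whole. A call with a gripper value outside its range is refused whole. The fingers move at their own pace and stop on an object; "force" is the grip in N (left out, the last holds). Time passes only in rows, so rows that repeat a pose let the fingers close. It gives the time, the measured TCP pose, the force, the opening and the grip force at its end, in the units of the state.
- telemetry.read_state(): the state, without advancing time (a new reading comes with each control period).
- viewer.read_camera(name): name is "scene" or "top" or "wrist"; returns (picture, depth): 420x560x3 uint8, blue, green, red; 420x560 float32, m along the optical axis (not along the pixel's ray), 0 where there is no reading.
- viewer.calibration(name): a dict with "camera_matrix" (3x3 intrinsics, pixels), "dist_coeffs" ([k1, k2, p1, p2, k3] as OpenCV has them; the pictures are not rectified), "extrinsics" (4x4, takes a point from camera to world coordinates); the wrist camera has in their place "hand_eye" (4x4, takes a point from camera to tool coordinates, whose origin is the TCP and whose axes are the flange's). Camera axes: x right, y up, looking along -z (the intrinsics and any distortion apply to the point x, -y, -z); pixel columns grow to the right and rows downward; lengths in m; the calibration is good to about 2 mm. A picture is of the moment at which its call begins: read the wrist's pose just before it. calibration takes no time and is no camera call.
- order.close_job(): hands the job in; it is judged then, once.
The state is a dict: "t": time; "q": joint angles; "dq": joint speeds; "joint_torque": joint torques, N m; "tool_pos": TCP position; "orientation": TCP orientation; "force": force on the tool from outside, world axes, zero at the start; "wrist_torque": the same for the moment, N m; "opening": finger opening in m; "gripper_force": force on a finger pad.
Only numpy, scipy, OpenCV 4.12 (cv2) and the standard library are available. Lean on these libraries where they do the work, as an engineer would, in place of code of your own. Each camera call takes 0.05 s, during which the arm holds its last target. There are 200 camera calls.

## Task

Clear the hex driver out of the cartridge tray by hanging it by its eye on the stand's peg and letting go, so that there is room to offer up the headshell. Then pick up the headshell, lift it higher than the wire rack, carry it across without touching the rack, and hold it still and level about 15 mm above the keyhole pocket of the tray, lined up as it would drop in (collar over the narrow slot) but not touching the tray. Finish while still holding it there, with the driver left hanging and everything else undisturbed.

Things in the scene. Friction and masses are not known exactly. Their poses are not given: they have to be found in the camera images.
- tray: Fixed black ABS tray, 160 (x) x 110 (y) x 38 mm high, on either side of the rack; origin centre of underside. Keyhole pocket, edged by a thin grey line, 24 mm deep: main part 64 (x) x 28 mm (y) at the centre, then a slot 16 mm wide on to x = -51 mm. Two spare cartridges, 11 mm proud, fixed along the -y side. The driver stands in a 9 mm square hole at x = 0, y = +37.5 mm.
- tray_pocket (a point): Centre of the mouth of the keyhole pocket's main part, level with the tray's top face, 38 mm above the glass; axes as the tray's.
- tray_slot (a point): Point at the mouth of the keyhole's narrow slot, 42 mm from the pocket's centre towards the tray's -x; the headshell's collar end belongs above it.
- driver: Short steel hex driver, about 110 g, upright in the tray. Flat handle 22 (its y) x 14 (x) x 55 mm tall; origin at the centre of its underside, resting on the tray's top; z up. Below: shank 5 mm thick, 30 mm long, in the hole. Above: round-topped eye of 5 mm wire, 22 mm wide, top at z = 80.5 mm; its opening, 12 mm wide, reaches from z = 55 to 75.5 mm and is passed along x.
- driver_eye (a point): Middle of the opening of the driver's eye, on its axis, 66 mm above the driver's origin.
- stand: Fixed tool stand: base plate 70 mm square, 10 mm thick; post 12 mm square (x 0 to 12 mm), 158 mm high; one steel peg 5 mm thick leaving the post 150 mm up towards the stand's -x (roughly towards the robot) and rising straight to 160 mm at its tip. Origin centre of the base's underside; z up.
- peg_tip (a point): Free end of the peg on its centre line, at x = -50 mm, z = 160 mm of the stand. The driver's eye goes on over it towards the stand's +x.
- headshell: Chrome headshell with black cartridge under it, about 28 g, on the glass. Shell 52 (x) x 20 mm (y), from 10 to 25 mm above the origin; cartridge 34 x 16 mm below it. Origin centre of the cartridge's underside, z up. A round collar 8 mm thick sticks out at the -x end (to x = -42 mm), a thin finger lift at the +x end (to x = +40 mm).
- headshell_collar (a point): End of the headshell's collar, 42 mm from its origin towards -x, 18 mm up.
- rack: Fixed empty wire rack, 150 mm (x) by 65 mm (y), 81 mm high, standing between the tray and the headshell. Origin at the centre of its underside.
- guard: Bystander: blue hard silicone stylus guard, 50 by 28 by 18 mm, origin at the centre of its underside.
- clamp: Bystander: round aluminium record clamp, 72 mm across, 50 mm high, origin at the centre of its underside.
- weight: Bystander: dark steel counterweight, 34 mm across, 24 mm high, origin at the centre of its underside.
- brush: Bystander: wooden record brush, 90 by 30 by 34 mm, origin at the centre of its underside.
- bottle: Bystander: bottle, 44 mm across, 110 mm high, origin at the centre of its underside.
- jar: Bystander: glass jar, 60 mm across, 60 mm high, origin at the centre of its underside.

How it is judged:
By the outcome, as a careful person would: the job done as asked, in the order asked, and still so for the second after the job is handed in, while the arm keeps its last pose, push and grip.
It also fails if it takes over 67 s, if anything falls off the work surface, if the arm or the gripper's body presses on something with over 40 N, if the wrist force passes 120 N, or if a joint passes its speed limit or range.

## Working session

There is one attempt and no reset: what is moved stays moved. The work goes in short steps, Python scripts to look and compute and a tool call to move; the robot and the scene stay as the last step left them, time stands still between calls to the robot, and variables do not carry over. Pictures are saved under pics/ and viewed, at most 10 in all, crops included, and the job is handed in when it is done.

Besides the shell and the picture viewer there is one more tool, called after "Emit:" as a command line: name --argument value ..., lists and objects as JSON in quotes. send_rows: Moves the arm, as the interface text tells. Scaled input: -1 to 1 covers 0.2 m each way for a shift and 60 degrees each way for a turn. Its arguments: {"type":"object","properties":{"plan":{"type":"array"},"force":{"type":"number"}},"required":["plan"]}

```bash
mkdir -p pics; ls
cat > h.py <<'E'
import numpy as np, cv2
from plant import telemetry, viewer, order
from scipy.spatial.transform import Rotation as R
def T(name, st=None):
    c=viewer.calibration(name)
    if name!='wrist': return c, np.array(c['extrinsics'])
    st=st or telemetry.read_state(); M=np.eye(4); M[:3,:3]=R.from_rotvec(st['orientation']).as_matrix(); M[:3,3]=st['tool_pos']
    return c, M@np.array(c['hand_eye'])
def grab(name):
    st=telemetry.read_state(); im,d=viewer.read_camera(name); c,M=T(name,st)
    np.savez('pics/%s.npz'%name,im=im,d=d,M=M,K=c['camera_matrix'],D=c['dist_coeffs']); return im,d
def cloud(name):
    z=np.load('pics/%s.npz'%name); d=z['d']; h,w=d.shape
    uv=np.stack(np.meshgrid(np.arange(w),np.arange(h)),-1).reshape(-1,1,2).astype(np.float64)
    n=cv2.undistortPoints(uv,z['K'],z['D']).reshape(h,w,2)
    P=np.stack([n[...,0]*d,-n[...,1]*d,-d],-1)@z['M'][:3,:3].T+z['M'][:3,3]
    P[d==0]=np.nan; return z['im'],P
def ray(name,u,v,zp):
    z=np.load('pics/%s.npz'%name); n=cv2.undistortPoints(np.array([[[u,v]]],float),z['K'],z['D'])[0,0]
    r=z['M'][:3,:3]@[n[0],-n[1],-1]; o=z['M'][:3,3]; return o+r*(zp-o[2])/r[2]
def proj(name,X):
    z=np.load('pics/%s.npz'%name); p=(np.atleast_2d(X)-z['M'][:3,3])@z['M'][:3,:3]; p=p*[1,-1,-1]
    return cv2.projectPoints(p,np.zeros(3),np.zeros(3),z['K'],z['D'])[0][:,0]
E
python3 - <<'E'
from h import *
print(telemetry.read_state())
for n in ['scene','top']:
    im,d=grab(n); cv2.imwrite('pics/%s0.png'%n,cv2.resize(im,(800,600))); print(n,T(n)[1].round(3).tolist(),(d==0).mean())
E
```

```text
pics
{'t': 0.0, 'q': array([-1.36241697e+00,  1.31147405e-01,  1.48926124e+00, -2.75864587e-06,
        1.52300053e+00, -8.53963087e-02]), 'dq': array([-0.00064695, -0.00096498, -0.00110011, -0.00011937,  0.00093028,
        0.00151862]), 'joint_torque': array([ 1.39524069e-03, -5.59841144e+01, -4.91755128e+01,  7.67090404e-02,
        3.55901476e-02, -1.05368115e-04]), 'tool_pos': array([ 0.17365294, -0.5737649 ,  0.23460555]), 'orientation': array([-3.10596856e+00, -4.59538974e-01,  1.79564510e-04]), 'force': array([0.21370183, 0.21348   , 0.13138456]), 'wrist_torque': array([ 0.00939022, -0.04583532,  0.05825926]), 'gripper_force': 0.0, 'opening': 0.09292258164777617}
scene [[0.434, -0.65, 0.624, 1.247], [0.901, 0.308, -0.305, -0.34], [0.006, 0.694, 0.72, 0.9], [0.0, 0.0, 0.0, 1.0]] 0.003903061224489796
top [[-0.012, 0.99, -0.143, 0.426], [-1.0, -0.015, -0.02, -0.02], [-0.022, 0.143, 0.99, 1.119], [0.0, 0.0, 0.0, 1.0]] 0.004124149659863945
```

View pics/scene0.png

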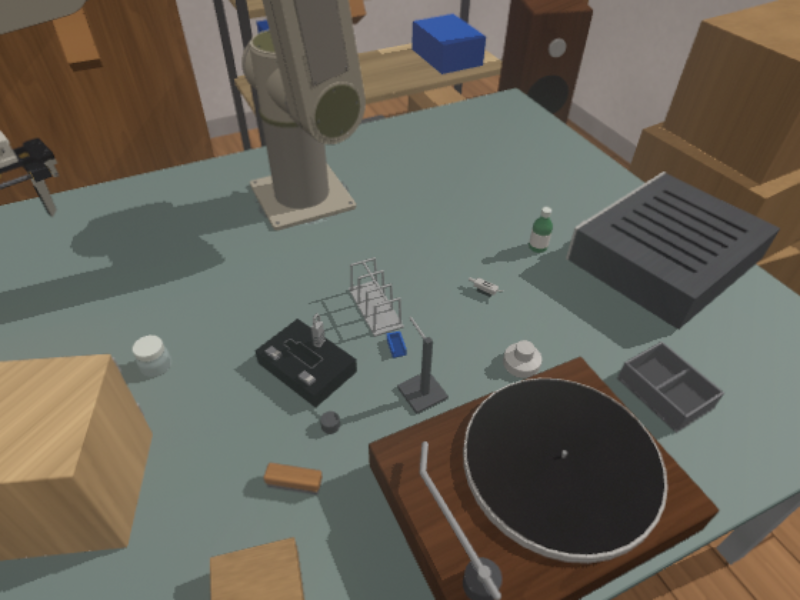

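View pics/top0.png

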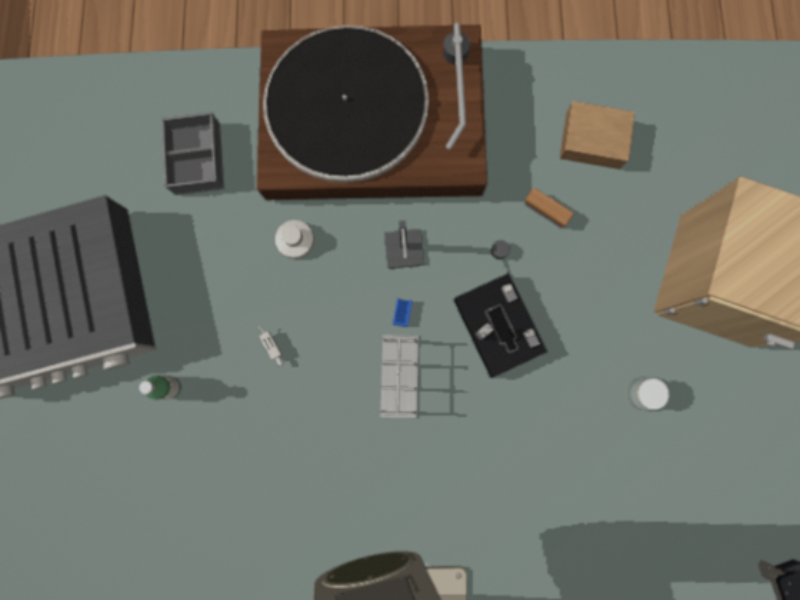

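The scene and top views show the tray at top (500,325), the driver at about (485,330), and the stand at (405,245). The headshell is at (270,346), the rack at (400,376), and the guard at (402,312), in the 800-px pictures.

Run:
```python
from h import *
im,P=cloud('top')
def reg(n,u0,u1,v0,v1,z0,z1):
    s=np.s_[int(v0*.7):int(v1*.7),int(u0*.7):int(u1*.7)]
    p=P[s].reshape(-1,3); p=p[(p[:,2]>z0)&(p[:,2]<z1)]
    r=cv2.minAreaRect((p[:,:2]*1000).astype(np.float32)); print(n,len(p),'mean',p.mean(0).round(4),'rect',np.round(r[0],1),np.round(r[1],1),round(r[2],1),'ztop',p[:,2].max().round(4))
    return p
reg('tray',440,560,260,390,.03,.046)
reg('tray>50',440,560,260,390,.055,.2)
reg('stand base',375,435,215,285,.004,.016)
p=reg('stand high',375,435,215,285,.1,.2); print(p.round(3)[:40].tolist())
reg('shell',245,295,315,375,.008,.05)
reg('rack',370,430,325,425,.06,.1)
reg('guard',385,420,290,330,.008,.03)
reg('ground',300,370,350,400,-.03,.03)
a=im[130:300,150:420]; cv2.imwrite('pics/crop1.png',cv2.resize(a,None,fx=2.9,fy=2.9,interpolation=cv2.INTER_CUBIC))
im,Ps=cloud('scene'); a=im[180:300,160:360]; cv2.imwrite('pics/crop2.png',cv2.resize(a,None,fx=4,fy=4,interpolation=cv2.INTER_CUBIC))
```

```text
tray 2188 mean [ 0.5369 -0.1789  0.0387] rect [ 537.6 -180.4] [160.3 110.7] 24.3 ztop 0.046
tray>50 66 mean [ 0.5206 -0.1441  0.095 ] rect [ 522.6 -145.3] [14.3 21.9] 46.1 ztop 0.1184
stand base 665 mean [ 0.6853 -0.0073  0.0099] rect [687.6  -6.8] [111.9 133.2] 88.8 ztop 0.0158
stand high 89 mean [ 0.6766 -0.0084  0.1538] rect [668.  -7.] [11.8 63.9] 89.5 ztop 0.1633
[[0.7, -0.001, 0.157], [0.699, -0.004, 0.158], [0.7, -0.006, 0.157], [0.699, -0.008, 0.158], [0.699, -0.011, 0.159], [0.697, -0.001, 0.159], [0.697, -0.004, 0.158], [0.696, -0.006, 0.16], [0.697, -0.008, 0.158], [0.696, -0.011, 0.16], [0.694, -0.001, 0.159], [0.696, -0.004, 0.155], [0.695, -0.006, 0.159], [0.694, -0.008, 0.16], [0.695, -0.011, 0.157], [0.691, -0.001, 0.162], [0.691, -0.004, 0.163], [0.692, -0.006, 0.159], [0.693, -0.008, 0.156], [0.691, -0.011, 0.161], [0.692, -0.013, 0.16], [0.69, -0.001, 0.159], [0.69, -0.004, 0.158], [0.69, -0.006, 0.158], [0.69, -0.008, 0.156], [0.688, -0.011, 0.163], [0.689, -0.013, 0.161], [0.688, -0.004, 0.155], [0.687, -0.006, 0.16], [0.687, -0.008, 0.158], [0.688, -0.011, 0.154], [0.689, -0.013, 0.153], [0.687, -0.003, 0.151], [0.686, -0.006, 0.155], [0.686, -0.008, 0.155], [0.688, -0.011, 0.148], [0.688, -0.013, 0.146], [0.688, -0.003, 0.139], [0.683, -0.006, 0.156], [0.683, -0.008, 0.155]]
shell 190 mean [0.5049 0.2395 0.0242] rect [518.9 249.6] [114.   24.5] 36.7 ztop 0.0309
rack 292 mean [0.4475 0.0048 0.0803] rect [448.1   4.4] [ 56.3 134.7] 88.9 ztop 0.0868
guard 81 mean [ 0.5623 -0.002   0.018 ] rect [565.4  -2.7] [27.8 49.8] 79.0 ztop 0.0242
ground 1762 mean [0.4532 0.1245 0.0005] rect [453.6 125. ] [129.2  92.9] 89.5 ztop 0.0075
```

View pics/crop1.png

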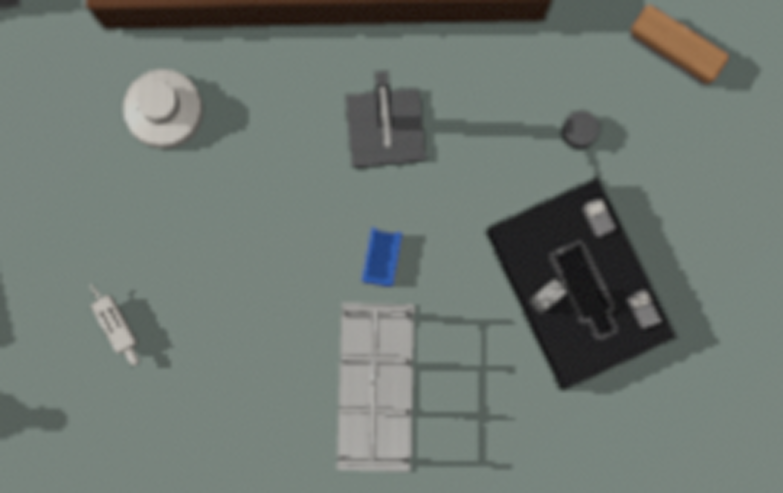

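View pics/crop2.png

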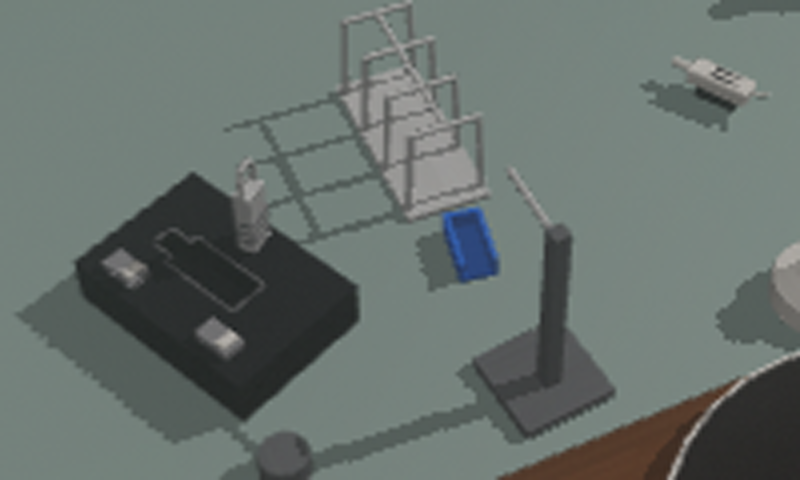

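Run:
```python
from h import *
c=viewer.calibration('wrist'); print(np.array(c['hand_eye']).round(3).tolist(),np.array(c['camera_matrix']).round(1).tolist())
im,P=cloud('top'); s=P[150:185,262:305].reshape(-1,3)
p=s[(s[:,2]>.143)&(s[:,0]<.683)]; print(len(p)); 
for lo in np.arange(.625,.685,.01):
    q=p[(p[:,0]>=lo)&(p[:,0]<lo+.01)]; print(q.mean(0).round(4),len(q)) if len(q) else 0
q=s[abs(s[:,2]-.01)<.004]; print(cv2.minAreaRect((q[:,:2]*1000).astype(np.float32)))
s=P[215:270,165:210].reshape(-1,3); p=s[(s[:,2]>.012)&(s[:,2]<.034)&(s[:,0]<.55)]; r=cv2.minAreaRect((p[:,:2]*1000).astype(np.float32)); print(r,len(p),p.min(0),p.max(0))
```

```text
[[0.0, 0.953, 0.303, 0.084], [1.0, -0.0, -0.001, -0.001], [-0.001, 0.303, -0.953, -0.149], [0.0, 0.0, 0.0, 1.0]] [[309.7, 0.0, 275.7], [0.0, 309.7, 212.3], [0.0, 0.0, 1.0]]
39
[ 0.6397 -0.0112  0.1614] 8
[ 0.6498 -0.011   0.1606] 9
[ 0.6594 -0.0091  0.159 ] 8
[ 0.6695 -0.0092  0.1568] 8
[ 0.6779 -0.0085  0.1555] 6
((700.8680419921875, -8.540424346923828), (78.35523223876953, 90.693115234375), 84.34331512451172)
((505.4914855957031, 240.51602172851562), (81.81145477294922, 20.382709503173828), 29.84935760498047) 189 [0.47058693 0.21915517 0.01392285] [0.54118228 0.26085259 0.03088951]
```

Emit:
send_rows --plan '[[[-1,0,0.1,0.5,0],[-1,0.2,0.4,0.5,0],[-1,0.4,0.7,0.5,0],[-1,0.6,1,0.5,0],[-1,0.8,1,0.5,0],[-1,0.8,1,0.5,0],[-1,0.8,1,0.5,0],[-1,0.8,1,0.5,0]]]'

```text
t: 0.77
tool_pos: [0.3369, -0.3708, 0.3365]
orientation: [-3.107, -0.465, -0.003]
force: [-0.2, 0.1, 0.4]
opening: 0.0933
gripper_force: 0.0
```

Emit:
send_rows --plan '[[[-1,0.2,0.3,0,0.1],[-1,0.4,0.5,0,0.2],[-1,0.6,0.7,0,0.3],[-1,0.75,0.85,-0.1,0.33],[-1,0.8,1,-0.3,0.33],[-1,0.8,1,-0.4,0.33],[-1,0.8,1,-0.4,0.33],[-1,0.8,1,-0.4,0.33],[-1,0.8,1,-0.4,0.33]]]'

```text
t: 1.52
tool_pos: [0.493, -0.1727, 0.2534]
orientation: [-2.978, -0.991, 0.005]
force: [-0.7, -0.2, 0.7]
opening: 0.0929
gripper_force: 0.0
```

Run:
```python
from h import *
st=telemetry.read_state(); print(st['tool_pos'],st['q'].round(2))
im,d=grab('wrist'); cv2.imwrite('pics/w1.png',cv2.resize(im,(800,600)))
im,P=cloud('wrist')
t=P[abs(P[...,2]-.038)<.004]; r=cv2.minAreaRect((t[:,:2]*1000).astype(np.float32)); print('tray',r)
s=P.reshape(-1,3); near=np.hypot(s[:,0]-.522,s[:,1]+.146)<.03
for a,b in [(.06,.088),(.088,.093),(.095,.123)]:
    q=s[near&(s[:,2]>a)&(s[:,2]<b)]; print(a,len(q),q.mean(0).round(4), cv2.minAreaRect((q[:,:2]*1000).astype(np.float32)),q[:,2].max())
```

```text
[ 0.49301771 -0.17273141  0.25343795] [-0.44 -0.08  1.67 -0.    1.56  0.49]
tray ((610.1434326171875, -210.27017211914062), (308.7436218261719, 613.1785278320312), 19.22858428955078)
0.06 66 [ 0.526  -0.1409  0.074 ] ((525.778564453125, -140.89080810546875), (1.5239648818969727, 21.575416564941406), 41.33073043823242) 0.08792913868521601
0.088 146 [ 0.5229 -0.1444  0.0919] ((520.755859375, -145.2191925048828), (14.133819580078125, 21.970970153808594), 37.392433166503906) 0.09297440950075925
0.095 132 [ 0.5212 -0.1451  0.1125] ((520.8471069335938, -145.3787841796875), (4.9447431564331055, 21.306455612182617), 38.381778717041016) 0.1187740035019591
```

View pics/w1.png

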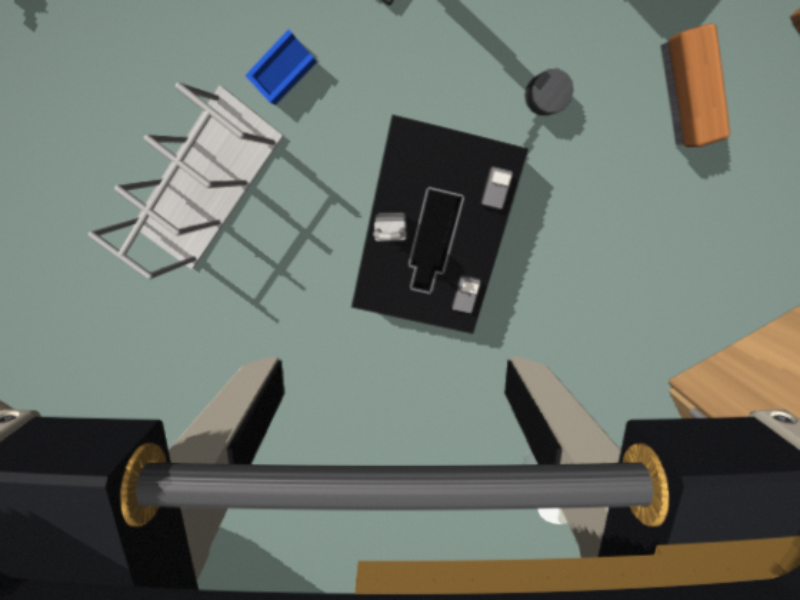

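The wrist view shows the driver at (390,227), the keyhole pocket at (437,235) with its slot pointing down at (425,280), and both spares on the right. The eye opening is in line with the tool.

Emit:
send_rows --plan '[[[-1,0.07,0.07,0,0.02],[-1,0.138,0.137,-0.1,0.02],[-1,0.138,0.137,-0.25,0.02],[-1,0.138,0.137,-0.4,0.02],[-1,0.138,0.137,-0.6,0.02],[-1,0.138,0.137,-0.8,0.02],[-1,0.138,0.137,-0.925,0.02],[-1,0.138,0.137,-0.925,0.02],[-1,0.138,0.137,-0.925,0.02]]]'

```text
t: 2.32
tool_pos: [0.5207, -0.148, 0.071]
orientation: [-2.972, -1.016, 0.002]
force: [-1.1, 0.1, 1.3]
opening: 0.093
gripper_force: 0.0
```

Run:
```python
from h import *
st=telemetry.read_state(); print(st['tool_pos'],st['force'])
im,d=grab('wrist'); cv2.imwrite('pics/w2.png',im)
im,P=cloud('wrist')
s=P.reshape(-1,3); near=np.hypot(s[:,0]-.522,s[:,1]+.146)<.02
for a,b in [(.088,.095),(.095,.123)]:
    q=s[near&(s[:,2]>a)&(s[:,2]<b)]; print(a,len(q),q.mean(0).round(4), cv2.minAreaRect((q[:,:2]*1000).astype(np.float32)),q[:,2].max())
```

```text
[ 0.52072555 -0.14800788  0.07095674] [-1.06324348  0.14890502  1.27088309]
0.088 1058 [ 0.5227 -0.1436  0.092 ] ((521.057373046875, -145.01011657714844), (14.505284309387207, 21.931001663208008), 39.313446044921875) 0.09498042739550143
0.095 810 [ 0.5225 -0.144   0.1074] ((521.7607421875, -144.36888122558594), (5.109793663024902, 22.118671417236328), 39.854862213134766) 0.11727169311670185
```

View pics/w2.png

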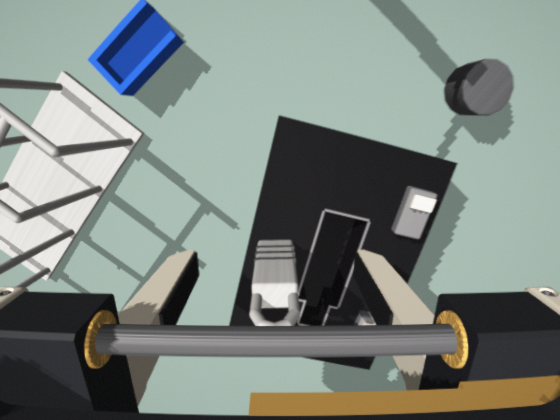

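Wrist view: the driver stands at (274,280) between the open fingers, slightly rotated and about 3 mm off in y. I'll correct that and close.

Emit:
send_rows --plan '[[[-1,0.003,0.015,-0.015,0.03],[-1,0.003,0.015,-0.015,0.03],[-1,0.003,0.015,-0.015,0.03],[1,0.003,0.015,-0.015,0.03],[1,0.003,0.015,-0.015,0.03],[1,0.003,0.015,-0.015,0.03],[1,0.003,0.015,-0.015,0.03],[1,0.003,0.015,-0.015,0.03],[1,0.003,0.015,-0.015,0.03],[1,0.003,0.015,-0.015,0.03],[1,0.003,0.015,-0.015,0.03],[1,0.003,0.015,-0.015,0.03]]]' --force 35

```text
t: 3.37
tool_pos: [0.5219, -0.1438, 0.0675]
orientation: [-2.955, -1.065, 0.0]
force: [-0.5, 0.6, 0.3]
opening: 0.0379
gripper_force: 0.0
```

Emit:
send_rows --plan '[[[1,0,0,0,0],[1,0,0,0,0],[1,0,0,0,0],[1,0,0,0,0],[1,0,0,0,0],[1,0,0,0,0]]]'

```text
t: 3.87
tool_pos: [0.522, -0.1439, 0.0677]
orientation: [2.956, 1.065, 0.0]
force: [0.2, -1.3, 0.3]
opening: 0.0217
gripper_force: 35.0
```

Run:
```python
from h import *
st=telemetry.read_state(); print(st['tool_pos'],st['force'],st['opening'],st['gripper_force'])
```

```text
[ 0.52201326 -0.1439196   0.06765792] [ 0.18721451 -1.25536127  0.32797118] 0.02165112745518173 34.99972757213982
```

Emit:
send_rows --plan '[[[1,0,0,0.03,0],[1,0,0,0.08,0],[1,0,0,0.16,0],[1,0,0,0.24,0],[1,0,0,0.34,0],[1,0,0,0.45,0],[1,0.04,0.1,0.55,-0.1],[1,0.08,0.22,0.65,-0.2],[1,0.12,0.34,0.76,-0.3],[1,0.15,0.45,0.76,-0.4],[1,0.17,0.56,0.76,-0.5],[1,0.19,0.64,0.76,-0.57],[1,0.19,0.667,0.76,-0.593],[1,0.19,0.667,0.76,-0.593],[1,0.19,0.667,0.76,-0.593],[1,0.19,0.667,0.76,-0.593],[1,0.19,0.667,0.76,-0.593],[1,0.19,0.667,0.76,-0.593]]]'

```text
t: 5.37
tool_pos: [0.5599, -0.0112, 0.2197]
orientation: [3.14, 0.11, -0.0]
force: [0.9, -0.6, -1.0]
opening: 0.0218
gripper_force: 35.0
```

Run:
```python
from h import *
st=telemetry.read_state(); print(st['tool_pos'],st['orientation'],st['opening'],st['gripper_force'],st['force'])
im,d=grab('wrist'); cv2.imwrite('pics/w3.png',cv2.resize(im,(800,600)))
im,P=cloud('wrist'); s=P.reshape(-1,3); s=s[np.isfinite(s[:,0])]
box=(abs(s[:,1]+.008)<.04)&(s[:,0]>.62)&(s[:,0]<.75)
p=s[box&(s[:,2]>.145)&(s[:,2]<.17)]
for lo in np.arange(.63,.71,.008):
    q=p[(p[:,0]>=lo)&(p[:,0]<lo+.008)]
    if len(q): print(q.mean(0).round(4),q[:,1].min().round(4),q[:,1].max().round(4),len(q))
print('tip',p[:,0].min())
q=s[box&(abs(s[:,2]-.01)<.003)]
if len(q): print(cv2.minAreaRect((q[:,:2]*1000).astype(np.float32)))
st_=st['tool_pos']; n=(np.hypot(s[:,0]-st_[0],s[:,1]-st_[1])<.02)&(s[:,2]>st_[2]+.005)&(s[:,2]<st_[2]+.06); q=s[n]
for a,b in [(.02,.028),(.03,.06)]:
    r=q[(q[:,2]-st_[2]>a)&(q[:,2]-st_[2]<b)]; print('drv',len(r),(r.mean(0)-st_).round(4),cv2.minAreaRect(((r[:,:2]-st_[:2])*1000).astype(np.float32)), (r[:,2].max()-st_[2]).round(4))
im,d=grab('top')
```

```text
[ 0.55986338 -0.01116816  0.21974056] [ 3.13962872e+00  1.10388434e-01 -6.90471510e-05] 0.021829526563716454 34.99955767969368 [ 0.90601951 -0.60199749 -1.04713731]
[ 0.6362 -0.0106  0.1615] -0.0126 -0.0086 36
[ 0.6419 -0.0102  0.1606] -0.0124 -0.008 91
[ 0.65   -0.0093  0.1591] -0.0118 -0.0068 104
[ 0.658  -0.0087  0.1575] -0.0112 -0.0062 102
[ 0.666  -0.0081  0.1561] -0.0106 -0.0056 105
[ 0.674  -0.0075  0.1547] -0.01 -0.005 103
[ 0.6826 -0.0062  0.1528] -0.0095 -0.0006 121
[ 0.6896 -0.0064  0.1567] -0.0126 -0.0001 324
[ 0.6962 -0.006   0.1576] -0.0118 0.0002 151
tip 0.6343558920725829
((686.5562133789062, -7.071681976318359), (70.36898040771484, 70.0111312866211), 4.237298965454102)
drv 1478 [0.002  0.0004 0.0243] ((0.2923727035522461, -0.19581031799316406), (17.69632911682129, 36.9180908203125), 4.502226829528809) 0.028
drv 1447 [0.0042 0.0005 0.0397] ((-0.9146203994750977, 0.11112213134765625), (19.69179344177246, 36.3841552734375), 4.105282783508301) 0.0599
```

View pics/w3.png

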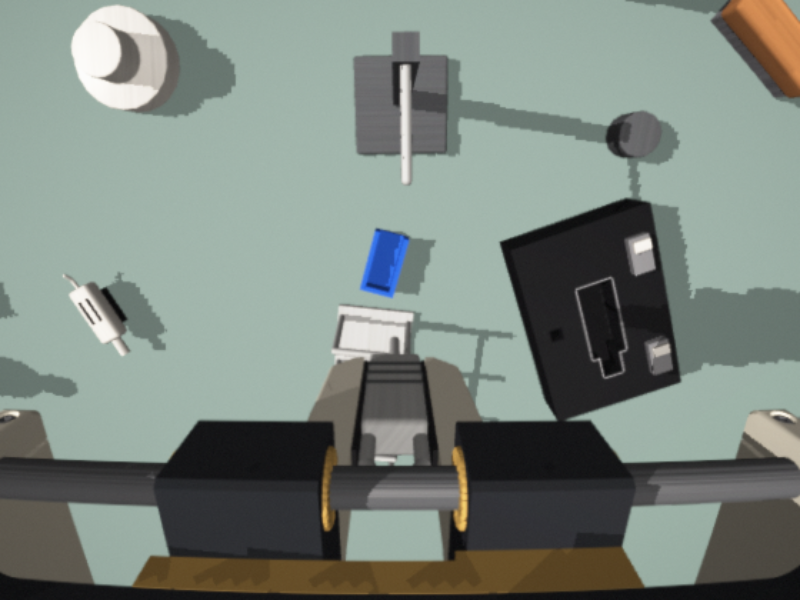

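Wrist view: the peg runs from (405,180) to (405,65) above the stand base, the driver is gripped between the fingers with its eye at (395,440), and the tray hole at (556,335) is empty. The stand measures as a 70 mm square at yaw 4.2°, which matches the spec.

Emit:
send_rows --plan '[[[1,0.1,0,0,0.004],[1,0.18,-0.004,-0.1,0.004],[1,0.225,-0.007,-0.25,0.004],[1,0.225,-0.007,-0.4,0.004],[1,0.225,-0.007,-0.478,0.004],[1,0.225,-0.007,-0.478,0.004],[1,0.225,-0.007,-0.478,0.004],[1,0.225,-0.007,-0.478,0.004],[1,0.225,-0.007,-0.478,0.004]]]'

```text
t: 6.22
tool_pos: [0.6064, -0.0122, 0.1265]
orientation: [3.139, 0.118, 0.006]
force: [-0.2, 0.9, -2.0]
opening: 0.0218
gripper_force: 35.0
```

Run:
```python
from h import *
st=telemetry.read_state(); print(st['tool_pos'],st['orientation'],st['force'])
grab('scene'); grab('wrist')
im,P=cloud('scene'); t=st['tool_pos']
# expected vs. seen: eye top, eye points, peg tip
for n,X in [('eyetop',t+[0,0,.0508]),('eye',t+[0,0,.0363]),('shank end',t-[0,0,.0597]),('pegtip',[.6367,-.0108,.160])]: print(n,proj('scene',X).round(1),proj('wrist',X).round(1))
u,v=proj('scene',t+[0,0,.04])[0].astype(int); u+=10
a=im[v-37:v+38,u-50:u+50]; print(u-50,v-37); cv2.imwrite('pics/s4.png',cv2.resize(a,None,fx=8,fy=8,interpolation=cv2.INTER_CUBIC))
```

```text
[ 0.60641949 -0.01215561  0.12652372] [3.13882996 0.11750727 0.00573555] [-0.18010009  0.94008882 -2.0262047 ]
eyetop [[281.5 209. ]] [[277.7 341. ]]
eye [[281.4 213.1]] [[277.4 317.9]]
shank end [[280.8 238.2]] [[276.5 235.4]]
pegtip [[287.3 221.6]] [[279.8 250.8]]
241 175
```

View pics/s4.png

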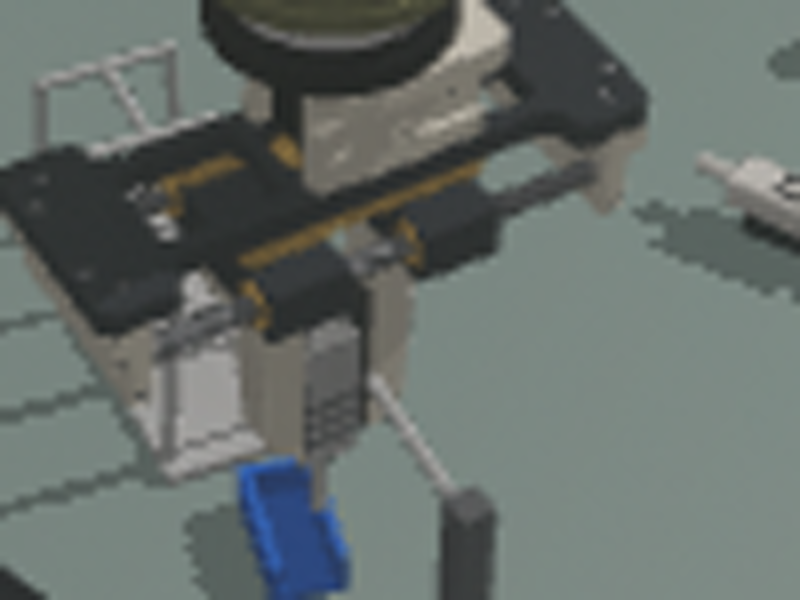

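The scene crop shows the peg tip at (372,380) and the driver's shank end at (318,505), both within a pixel of prediction. I'll thread the eye on slowly.

Emit:
send_rows --plan '[[[1,0,0,0,0],[1,0,0,0,0],[1,0.04,0.003,0,0],[1,0.08,0.006,0,0],[1,0.12,0.009,0,0],[1,0.16,0.012,0,0],[1,0.2,0.015,-0.01,0],[1,0.24,0.018,-0.02,0],[1,0.27,0.02,-0.025,0],[1,0.285,0.021,-0.027,0],[1,0.285,0.021,-0.027,0],[1,0.285,0.021,-0.027,0]]]'

```text
t: 7.32
tool_pos: [0.6619, -0.0077, 0.1183]
orientation: [-3.139, -0.118, 0.001]
force: [-0.4, -0.1, -1.8]
opening: 0.0215
gripper_force: 35.0
```

Run:
```python
from h import *
st=telemetry.read_state(); print(st['tool_pos'],st['orientation'],st['force'],st['wrist_torque'])
im,d=grab('wrist'); cv2.imwrite('pics/w5.png',cv2.resize(im,(800,600)))
```

```text
[ 0.66188908 -0.00767431  0.11833748] [-3.13935571e+00 -1.17755191e-01  9.40259283e-04] [-0.37164725 -0.11020752 -1.78118515] [ 0.02445546  0.03197143 -0.0298691 ]
```

View pics/w5.png

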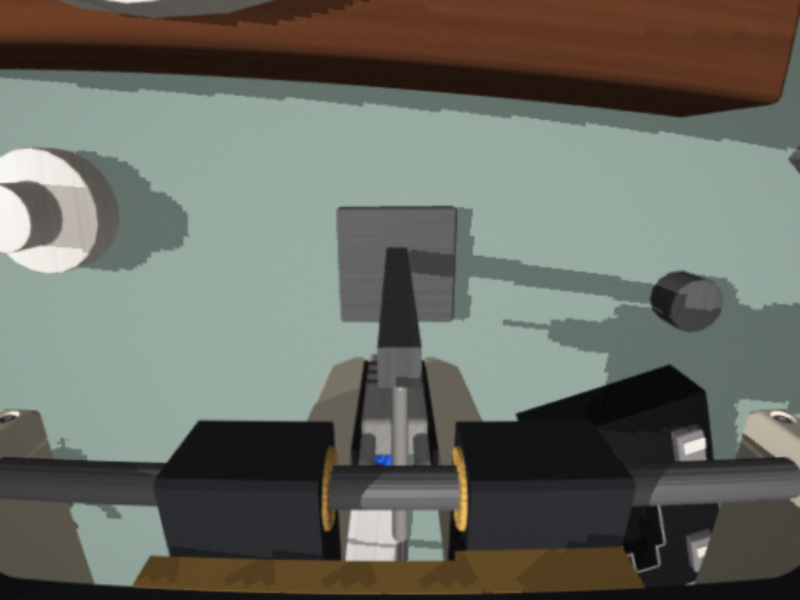

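The peg runs through the eye, visible from (400,390) to (400,540), central between the eye's sides. Next I lower onto it.

Emit:
send_rows --plan '[[[1,0,0,-0.01,0],[1,0,0,-0.02,0],[1,0,0,-0.03,0],[1,0,0,-0.034,0],[1,0,0,-0.034,0],[1,0,0,-0.034,0]]]'

```text
t: 7.87
tool_pos: [0.6625, -0.0082, 0.1127]
orientation: [3.139, 0.117, 0.002]
force: [-0.3, -2.8, 4.3]
opening: 0.0215
gripper_force: 35.0
```

Emit:
send_rows --plan '[[[0.4,0,0,-0.004,0],[0.4,0,0,-0.004,0],[0.4,0,0,-0.004,0],[0,0,0,-0.004,0],[0,0,0,-0.004,0],[0,0,0,-0.004,0],[-0.4,0,0,-0.004,0],[-0.4,0,0,-0.004,0],[-0.4,0,0,-0.004,0],[-0.4,0,0,-0.004,0],[-0.4,0,0,-0.004,0],[-0.4,0,0,-0.004,0]]]'

```text
t: 8.87
tool_pos: [0.662, -0.0077, 0.111]
orientation: [-3.139, -0.118, -0.0]
force: [-0.2, 0.4, -1.0]
opening: 0.0651
gripper_force: 0.0
```

Run:
```python
from h import *
st=telemetry.read_state(); print(st['tool_pos'],st['force'],st['opening'])
a,d=grab('wrist'); b,d=grab('scene'); b=b[160:280,220:340]
cv2.imwrite('pics/w6.png',np.hstack([cv2.resize(a,(400,300)),cv2.resize(b,(300,300))]))
```

```text
[ 0.66198485 -0.00770584  0.11104235] [-0.2250351   0.3987486  -1.02027105] 0.06513191738253347
```

View pics/w6.png

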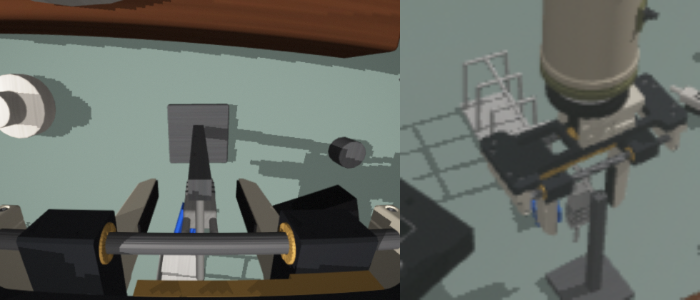

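The driver hangs on the peg with the fingers clear on both sides: wrist half at (200,215), scene half at (577,215). Now straight up, then over to the headshell.

Emit:
send_rows --plan '[[[-0.4,0,0,0.05,0],[-0.4,0,0,0.15,0],[-0.4,0,0,0.3,0],[-0.4,0,0,0.45,0],[-0.4,0,0,0.6,0],[-1,0,0,0.75,0],[-1,0,0.1,0.85,0],[-1,-0.1,0.25,0.85,0.1],[-1,-0.25,0.42,0.85,0.2],[-1,-0.4,0.58,0.85,0.3],[-1,-0.55,0.75,0.85,0.4],[-1,-0.7,0.9,0.85,0.433],[-1,-0.8,1,0.85,0.433],[-1,-0.86,1,0.8,0.433],[-1,-0.86,1,0.7,0.433],[-1,-0.86,1,0.7,0.433],[-1,-0.86,1,0.7,0.433],[-1,-0.86,1,0.7,0.433]]]'

```text
t: 10.47
tool_pos: [0.4905, 0.1921, 0.2522]
orientation: [3.033, 0.82, 0.001]
force: [-0.6, -0.4, -0.5]
opening: 0.0929
gripper_force: 0.0
```

```bash
cat > m.py <<'E'
from h import *
st=telemetry.read_state(); print(st['t'],st['tool_pos'],st['orientation'],st['force'])
grab('wrist'); im,P=cloud('wrist'); s=P.reshape(-1,3); s=s[np.isfinite(s[:,0])]
n=np.hypot(s[:,0]-.505,s[:,1]-.24)<.055
q=s[n&(s[:,2]>.008)&(s[:,2]<.03)]; print('all',len(q),cv2.minAreaRect((q[:,:2]*1000).astype(np.float32)))
q=s[n&(s[:,2]>.022)&(s[:,2]<.03)]; r=cv2.minAreaRect((q[:,:2]*1000).astype(np.float32)); print('top',len(q),q.mean(0),r)
g=s[n&(abs(s[:,2])<.006)]; print('ground',np.median(g[:,2]))
for yaw in (28,29,30,31,32):
    a=np.deg2rad(yaw); l=(q[:,:2]-q[:,:2].mean(0))@np.array([[np.cos(a),-np.sin(a)],[np.sin(a),np.cos(a)]])
    print(yaw,np.percentile(l,[1,99],axis=0).round(4).tolist())
E
python3 m.py
python3 - <<'E'
from h import *
im,d=grab('scene'); im,P=cloud('scene'); s=P.reshape(-1,3); 
q=s[(np.hypot(s[:,0]-.66,s[:,1]+.008)<.07)&(s[:,2]>.045)&(s[:,2]<.145)]
p=q[(q[:,0]<.683)]; print('driver pts',len(p),p.mean(0),p.min(0),p.max(0))
E
```

```text
10.4667 [0.49049927 0.19210037 0.25219698] [3.03276871e+00 8.19505651e-01 1.33516632e-03] [-0.59932405 -0.40051983 -0.49305696]
all 849 ((504.6201171875, 241.16748046875), (81.85647583007812, 20.14217758178711), 31.06685447692871)
top 729 [0.50670321 0.24229057 0.02433463] ((504.8866882324219, 241.72650146484375), (80.90019989013672, 19.44512939453125), 29.294342041015625)
ground -0.00042879061059653
28 [[-0.034, -0.0096], [0.0348, 0.0102]]
29 [[-0.034, -0.0093], [0.0348, 0.01]]
30 [[-0.034, -0.0094], [0.0348, 0.0097]]
31 [[-0.034, -0.0096], [0.0348, 0.0097]]
32 [[-0.034, -0.0099], [0.0348, 0.0098]]
driver pts 160 [ 0.66568769 -0.01440299  0.11273858] [ 0.65344588 -0.02374588  0.05698665] [ 0.67114141 -0.00122535  0.14456281]
```

Emit:
send_rows --plan '[[[-1,0.04,0.12,0,0],[-1,0.075,0.249,-0.1,0],[-1,0.075,0.249,-0.3,0],[-1,0.075,0.249,-0.5,0],[-1,0.075,0.249,-0.65,0],[-1,0.075,0.249,-0.65,0],[-1,0.075,0.249,-0.65,0],[-1,0.075,0.249,-0.65,0]]]'

```text
t: 11.23
tool_pos: [0.5067, 0.2424, 0.1237]
orientation: [-3.033, -0.819, -0.005]
force: [0.5, 0.4, 1.2]
opening: 0.0929
gripper_force: 0.0
```

```bash
cat >> m.py <<'E'
q=s[n&(s[:,2]>.01)&(s[:,2]<.03)]; a=np.deg2rad(30); o=np.array([.5056,.2418]); l=(q[:,:2]-o)@np.array([[np.cos(a),-np.sin(a)],[np.sin(a),np.cos(a)]])
for x in np.arange(-.045,.045,.006):
    b=l[(l[:,0]>=x)&(l[:,0]<x+.006)]
    if len(b): print((x*1e3).round(),len(b),b.min(0)[1].round(4),b.max(0)[1].round(4))
print('xrange',l[:,0].min(),l[:,0].max())
E
python3 m.py
```

```text
11.2333 [0.50666263 0.24238669 0.12367811] [-3.03253318 -0.81939099 -0.00468103] [0.47004197 0.40357948 1.22036524]
all 1566 ((505.0743713378906, 241.04074096679688), (82.52811431884766, 19.55144691467285), 30.0214786529541)
top 1364 [0.50750725 0.24282678 0.0244528 ] ((505.6619873046875, 241.4558868408203), (81.09765625, 19.175214767456055), 29.728153228759766)
ground -0.0002984650179038706
28 [[-0.0335, -0.0097], [0.0351, 0.0095]]
29 [[-0.0335, -0.0096], [0.0351, 0.0094]]
30 [[-0.0335, -0.0095], [0.0351, 0.0093]]
31 [[-0.0334, -0.0094], [0.0351, 0.0096]]
32 [[-0.0334, -0.0096], [0.0351, 0.0098]]
-45.0 27 -0.0031 0.0042
-39.0 53 -0.0031 0.0042
-33.0 56 -0.003 0.0042
-27.0 89 -0.009 0.0094
-21.0 145 -0.0099 0.0093
-15.0 154 -0.0098 0.0093
-9.0 148 -0.0096 0.0093
-3.0 153 -0.0095 0.0093
3.0 159 -0.0094 0.0092
9.0 160 -0.0093 0.0092
15.0 163 -0.0102 0.0092
21.0 199 -0.0101 0.0094
27.0 27 -0.0016 0.0009
33.0 27 -0.0016 0.0009
39.0 6 -0.0015 0.0009
xrange -0.04210027067413292 0.040429326397483874
```

Emit:
send_rows --plan '[[[-1,-0.003,-0.002,-0.1,0],[-1,-0.003,-0.002,-0.22,0],[-1,-0.003,-0.002,-0.34,0],[-1,-0.003,-0.002,-0.44,0],[-1,-0.003,-0.002,-0.49,0],[-1,-0.003,-0.002,-0.495,0],[-1,-0.003,-0.002,-0.495,0],[-1,-0.003,-0.002,-0.495,0],[-1,-0.003,-0.002,-0.495,0]]]' --force 15

```text
t: 12.03
tool_pos: [0.5061, 0.2423, 0.0243]
orientation: [-3.032, -0.82, -0.006]
force: [0.4, -0.1, 0.1]
opening: 0.0932
gripper_force: 0.0
```

Emit:
send_rows --plan '[[[-1,-0.002,-0.002,-0.01,0],[-1,-0.002,-0.002,-0.01,0],[0.2,-0.002,-0.002,-0.01,0],[0.2,-0.002,-0.002,-0.01,0],[0.2,-0.002,-0.002,-0.01,0],[0.4,-0.002,-0.002,-0.01,0],[0.4,-0.002,-0.002,-0.01,0],[0.4,-0.002,-0.002,-0.01,0],[1,-0.002,-0.002,-0.01,0],[1,-0.002,-0.002,-0.01,0],[1,-0.002,-0.002,-0.01,0],[1,-0.002,-0.002,-0.01,0],[1,-0.002,-0.002,-0.01,0],[1,-0.002,-0.002,-0.01,0],[1,-0.002,-0.002,-0.01,0],[1,-0.002,-0.002,-0.01,0]]]' --force 15

```text
t: 13.37
tool_pos: [0.504, 0.2413, 0.0201]
orientation: [3.033, 0.82, 0.0]
force: [0.1, -0.3, 0.3]
opening: 0.0196
gripper_force: 15.0
```

Emit:
send_rows --plan '[[[1,0,0,0.03,0],[1,0,0,0.1,0],[1,0,0,0.2,0],[1,0,0,0.32,0],[1,0,0,0.46,0],[1,0,0,0.6,0],[1,0,0,0.75,0],[1,0,0,0.9,0],[1,0,0,1,0],[1,0,-0.1,1,0],[1,0,-0.22,1,0],[1,0,-0.36,1,0],[1,0,-0.5,1,0],[1,0,-0.65,1,0],[1,0,-0.8,1,0],[1,0,-0.92,1,0],[1,0,-1,1,0],[1,0,-1,1,0],[1,0,-1,1,0]]]'

```text
t: 14.95
tool_pos: [0.504, 0.0408, 0.2205]
orientation: [-3.033, -0.817, -0.001]
force: [-0.3, 1.1, -0.3]
opening: 0.0192
gripper_force: 15.0
```

Emit:
send_rows --plan '[[[1,0,-0.1,0,0],[1,0,-0.22,0,0],[1,0,-0.36,0,0],[1,0,-0.5,0,-0.02],[1,0,-0.65,0,-0.04],[1,0,-0.8,0,-0.06],[1,0,-0.92,0,-0.08],[1,0,-1,0,-0.09],[1,0,-1,0,-0.09],[1,0,-1,0,-0.09],[1,0,-1,0,-0.09]]]'

```text
t: 15.87
tool_pos: [0.5042, -0.1573, 0.22]
orientation: [-3.067, -0.678, -0.0]
force: [0.6, 0.1, -0.4]
opening: 0.0199
gripper_force: 15.0
```

```bash
cat > t.py <<'E'
from h import *
from scipy.optimize import least_squares
st=telemetry.read_state(); t=st['tool_pos']; v=st['orientation']; print(st['t'],t,'yaw',np.rad2deg(2*np.arctan(v[1]/v[0])),v,st['opening'],st['gripper_force'],st['force'])
grab('wrist'); im,P=cloud('wrist'); s=P.reshape(-1,3); col=im.reshape(-1,3).max(1)
dist=np.hypot(s[:,0]-.5376,s[:,1]+.1804)
k=(abs(s[:,2]-.038)<.004)&(dist<.11)&(s[:,2]<t[2]-.03); q=s[k]; r=cv2.minAreaRect((q[:,:2]*1000).astype(np.float32)); print('tray',len(q),np.median(q[:,2]),r)
# grey outline pixels on tray top: interior region
a=np.deg2rad(24.3); Rm=np.array([[np.cos(a),-np.sin(a)],[np.sin(a),np.cos(a)]])
l=(s[:,:2]-[.5376,-.1804])@Rm
g=(abs(s[:,2]-.038)<.006)&(col>75)&(abs(l[:,1])<.022)&(l[:,0]>-.06)&(l[:,0]<.045)
print('grey',g.sum(),cv2.minAreaRect((s[g,:2]*1000).astype(np.float32)))
gl=l[g]; print('grey local',np.percentile(gl,[2,50,98],axis=0).round(4).tolist())
# held headshell
h=(np.hypot(s[:,0]-t[0],s[:,1]-t[1])<.055)&(s[:,2]>t[2]-.03)&(s[:,2]<t[2]+.008); h=s[h]; b=np.deg2rad(2*np.rad2deg(np.arctan(v[1]/v[0])))
hl=(h[:,:2]-t[:2])@np.array([[np.cos(b),-np.sin(b)],[np.sin(b),np.cos(b)]])
print('held',len(h))
for x in np.arange(-.048,.048,.006):
    m=(hl[:,0]>=x)&(hl[:,0]<x+.006)&(abs(hl[:,1])<.0095)
    if m.any(): print((x*1e3).round(),m.sum(),hl[m,1].min().round(4),hl[m,1].max().round(4),'z',np.percentile(h[m,2]-t[2],[5,50,95]).round(4))
m=abs(hl[:,1])<.0095; print(hl[m,0].min(),hl[m,0].max())
E
python3 t.py
```

```text
15.8667 [ 0.50423944 -0.15729423  0.21999943] yaw 24.940704065038762 [-3.06673505e+00 -6.78214094e-01 -9.32174479e-05] 0.01987634042195553 14.999852478504181 [ 0.57992712  0.08561401 -0.43948453]
tray 11373 0.03768804823691546 ((535.8400268554688, -180.07229614257812), (161.0323486328125, 110.71629333496094), 23.993335723876953)
grey 350 ((527.6278076171875, -183.6707000732422), (86.07650756835938, 31.935075759887695), 23.94511604309082)
grey local [[-0.0532, -0.0147], [-0.0093, -0.0028], [0.0325, 0.0169]]
held 4650
-36.0 25 -0.0026 0.0049 z [-0.0019 -0.0002  0.0011]
-30.0 86 -0.0026 0.0049 z [-0.001   0.0011  0.0026]
-24.0 240 -0.0086 0.0092 z [0.0033 0.0044 0.0054]
-18.0 309 -0.0085 0.0091 z [0.0032 0.0044 0.0054]
-12.0 321 -0.0088 0.0095 z [0.0034 0.0045 0.0054]
-6.0 334 -0.0088 0.0095 z [0.003  0.0047 0.0057]
-0.0 362 -0.0095 0.0093 z [0.0033 0.0047 0.0058]
6.0 372 -0.0095 0.0093 z [0.0032 0.0047 0.0059]
12.0 374 -0.0085 0.0092 z [0.0034 0.0046 0.0057]
18.0 391 -0.0088 0.0095 z [0.0033 0.0046 0.0056]
24.0 483 -0.0088 0.0095 z [-0.006   0.0026  0.005 ]
30.0 61 -0.0001 0.0024 z [0.0015 0.0025 0.0036]
36.0 59 -0.0001 0.0024 z [0.0037 0.006  0.0074]
-0.03352291398835025 0.04198127370590705
```

Emit:
send_rows --plan '[[[1,0.06,-0.05,0,-0.016],[1,0.12,-0.1,-0.05,-0.016],[1,0.153,-0.119,-0.15,-0.016],[1,0.153,-0.119,-0.28,-0.016],[1,0.153,-0.119,-0.4,-0.016],[1,0.153,-0.119,-0.5,-0.016],[1,0.153,-0.119,-0.57,-0.016],[1,0.153,-0.119,-0.62,-0.016],[1,0.153,-0.119,-0.64,-0.016],[1,0.153,-0.119,-0.64,-0.016],[1,0.153,-0.119,-0.64,-0.016],[1,0.153,-0.119,-0.64,-0.016],[1,0.153,-0.119,-0.64,-0.016],[1,0.153,-0.119,-0.64,-0.016]]]'

```text
t: 17.08
tool_pos: [0.5352, -0.1828, 0.0931]
orientation: [3.072, 0.651, 0.002]
force: [0.4, 0.3, -1.1]
opening: 0.0197
gripper_force: 15.0
```

```bash
python3 t.py
```

```text
17.0833 [ 0.53524159 -0.18277637  0.09311087] yaw 23.91011444142342 [3.07245762e+00 6.50552527e-01 2.29747844e-03] 0.019726093386032328 14.999947249889374 [ 0.3841828   0.33537383 -1.12658543]
tray 20219 0.03763903837846813 ((537.5733642578125, -179.05099487304688), (157.51681518554688, 110.81185150146484), 23.921873092651367)
grey 478 ((527.6749877929688, -184.789794921875), (88.95304107666016, 42.775882720947266), 17.731990814208984)
grey local [[-0.0298, -0.0146], [0.019, 0.0053], [0.0325, 0.0172]]
held 4663
-36.0 25 -0.0026 0.0049 z [-0.0017 -0.0003  0.0015]
-30.0 87 -0.0026 0.0049 z [-0.001   0.001   0.0022]
-24.0 238 -0.0087 0.0092 z [0.0034 0.0044 0.0054]
-18.0 316 -0.0085 0.0091 z [0.0031 0.0045 0.0054]
-12.0 328 -0.0089 0.0095 z [0.0033 0.0044 0.0054]
-6.0 332 -0.0089 0.0095 z [0.0028 0.0047 0.0057]
-0.0 359 -0.0089 0.0094 z [0.0033 0.0047 0.0059]
6.0 382 -0.0095 0.0093 z [0.0032 0.0047 0.0057]
12.0 378 -0.0085 0.0092 z [0.0034 0.0047 0.0058]
18.0 385 -0.0089 0.0095 z [0.0033 0.0045 0.0056]
24.0 482 -0.0088 0.0095 z [-0.0058  0.0025  0.0049]
30.0 64 -0.0001 0.0024 z [0.0017 0.0027 0.0042]
36.0 56 -0.0001 0.0024 z [0.0036 0.006  0.0072]
-0.03242560031421982 0.0418488854508038
```

Emit:
send_rows --plan '[[[1,-0.001,0.008,-0.03,0],[1,-0.001,0.008,-0.06,0],[1,-0.001,0.008,-0.085,0],[1,-0.001,0.008,-0.097,0],[1,-0.001,0.008,-0.097,0],[1,-0.001,0.008,-0.097,0],[1,-0.001,0.008,-0.097,0],[1,-0.001,0.008,-0.097,0],[1,-0.001,0.008,-0.097,0],[1,-0.001,0.008,-0.097,0],[1,-0.001,0.008,-0.097,0],[1,-0.001,0.008,-0.097,0]]]'

```text
t: 18.13
tool_pos: [0.5345, -0.1809, 0.0728]
orientation: [3.073, 0.651, 0.0]
force: [1.1, -0.7, -1.4]
opening: 0.0195
gripper_force: 15.0
```

```bash
python3 t.py | head -5
python3 - <<'E'
from h import *
st=telemetry.read_state(); print(st['tool_pos'],st['dq'].round(4))
im,d=grab('scene'); im,P=cloud('scene'); s=P.reshape(-1,3)
q=s[(np.hypot(s[:,0]-.66,s[:,1]+.008)<.07)&(s[:,2]>.045)&(s[:,2]<.145)&(s[:,0]<.683)]; print('driver',len(q),q.mean(0),q.min(0),q.max(0))
st=telemetry.read_state(); print(st['tool_pos'])
E
```

```text
18.1333 [ 0.5344636  -0.18091847  0.07276662] yaw 23.914636246530993 [3.07330111e+00 6.50857836e-01 3.14972141e-04] 0.019531628392339066 14.999916851520538 [ 1.05886227 -0.66757965 -1.35187974]
tray 23149 0.03765125562217764 ((544.5193481445312, -176.10055541992188), (141.78125, 110.59417724609375), 24.0438289642334)
grey 580 ((528.2374267578125, -185.88095092773438), (92.46096801757812, 42.28545379638672), 35.36207962036133)
grey local [[-0.0554, -0.0148], [0.0228, 0.0008], [0.033, 0.0171]]
held 5081
[ 0.53441805 -0.18092969  0.07274152] [-0.0005  0.0005  0.0009 -0.0002  0.0021 -0.0002]
driver 163 [ 0.6656307  -0.014351    0.11249832] [ 0.65395268 -0.02292713  0.05538028] [ 0.67106897 -0.0015319   0.14486495]
[ 0.53440721 -0.18089294  0.07268523]
```

```bash
python3 -c "
from plant import order
print(order.close_job())"
```

```text
the job is handed in; nothing more can be done
None
```

The job is handed in at about 18 s: the driver hangs on the peg, and the headshell is held still and level about 14.5 mm above the keyhole pocket, collar over the slot. No contact showed in the force readings, but the bystanders were not re-measured at the end.

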